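# Put the findings tower back together

## Task

Put the findings jars back together as one tower on the wooden stacking stand: the deepest jar at the bottom, the middle one pushed into its mouth, the shallowest on that, and the knobbed lid on top, each fully seated with its foot inside the collar or rim below. The jars are open and full, so keep them upright and set each one down, do not drop it; leave the other things on the bench where they lie.

Things in the scene. Friction and masses are not known exactly. Their poses are not given: they have to be found in the camera images.
- jar_deep: Frosted round jar, the deepest, full of small brass snap hooks; 64 mm tall, about 0.26 kg. Origin: centre of underside, z up; yaw is of no account. Wall 58 mm across from z = 7 mm to the rim; mouth 52 mm across, 9 mm deep to the hardware, which is solid with the jar. Foot: cone 7 mm tall, 38 mm across below, 47 mm above; the ledge over it rests on the rim below. Seated: origin 9 mm above the stand's.
- jar_middle: Frosted round jar, middle in depth, full of brass D-rings; 45 mm tall, about 0.18 kg. Origin: centre of underside, z up; yaw is of no account. Wall 58 mm across from z = 7 mm to the rim; mouth 52 mm across, 9 mm deep to the hardware, which is solid with the jar. Foot: cone 7 mm tall, 38 mm across below, 47 mm above; the ledge over it rests on the rim below. Seated: origin 57 mm above the deep jar's.
- jar_shallow: Frosted round jar, the shallowest, full of brass rivet caps; 31 mm tall, about 0.12 kg. Origin: centre of underside, z up; yaw is of no account. Wall 58 mm across from z = 7 mm to the rim; mouth 52 mm across, 9 mm deep to the hardware, which is solid with the jar. Foot: cone 7 mm tall, 38 mm across below, 47 mm above; the ledge over it rests on the rim below. Seated: origin 38 mm above the middle jar's.
- lid: Grey-white lid: disc 58 mm across and 6 mm thick (z = 7 to 13 mm) with an upright round knob at its centre, 24 mm across, z = 13 to 38 mm; about 0.05 kg. Origin: centre of its underside, z up. Foot: cone 7 mm tall, 38 mm across below, 47 mm above; the ledge over it rests on the rim below. Seated: origin 24 mm above the shallow jar's.
- stand: The stacking stand, fixed to the table: a pale round wooden disc 90 mm across and 8 mm thick, carrying an empty frosted collar 58 mm across outside and 52 mm inside, whose rim is 16 mm above the table and whose floor is 8 mm above it. It takes a jar's foot. Origin: centre of the disc's underside, on the table, z up.
- snap_hook: Leave alone: loose steel swivel snap hook lying flat, 78 mm long, 29 mm wide, 12 mm high; origin at its middle on the table, x along its length.
- thread_reel: Leave alone: upright grey thread reel with white flanges, 42 mm across, 48 mm tall; origin at the centre of its underside.
- screwdriver: Leave alone: screwdriver lying down, 200 mm long, black handle with yellow bands 29 mm thick; origin on the table under its middle, x towards the blade.
- glue_pot: Leave alone: white glue pot with a green band and black screw cap, 57 mm across, 58 mm tall, closed; origin at the centre of its underside.
- punch_pliers: Leave alone: revolving punch pliers lying flat, 225 mm long, 78 mm wide, 20 mm high, black handles and steel jaws; origin on the table near the pivot, x towards the jaws.
There are look-alikes about, which are no part of the job. What is shaped like the lid but purple or turquoise is not meant.

How it is judged:
At the end, for the whole second after the job is handed in: Deep jar in the stand's collar, middle jar in the deep jar, shallow jar in the middle jar, lid in the shallow jar: each centred within 5 mm of what it sits on, at its seated height within 2.5 mm above and 3 mm below, upright within 0.06 rad, let go and at rest (horizontal distance between jar_deep and stand below 0.005 m and z of jar_deep in the frame of stand between 0.006 and 0.0115 m and angle between each of jar_deep, jar_middle, jar_shallow, lid's own z axis and vertical below 0.06 rad and horizontal distance between jar_middle and jar_deep below 0.005 m and z of jar_middle in the frame of jar_deep between 0.054 and 0.0595 m and horizontal distance between jar_shallow and jar_middle below 0.005 m and z of jar_shallow in the frame of jar_middle between 0.035 and 0.0405 m and horizontal distance between lid and jar_shallow below 0.005 m and z of lid in the frame of jar_shallow between 0.021 and 0.0265 m and linear speed of each of jar_deep, jar_middle, jar_shallow, lid below 0.02 m/s and angular speed of each of jar_deep, jar_middle, jar_shallow, lid below 0.2 rad/s); the robot touches nothing.
It fails at once if an open jar is tipped more than 0.6 rad (about 35 degrees), spilling its hardware (angle between any of jar_deep, jar_middle, jar_shallow's own z axis and vertical above 0.6 rad).
It fails at once if a jar or the lid is dropped: it moves at over 0.7 m/s (a fall of 25 mm) with no finger on it ((linear speed of jar_deep above 0.7 m/s and contact force between the fingers and jar_deep below 0.05 N) or (linear speed of jar_middle above 0.7 m/s and contact force between the fingers and jar_middle below 0.05 N) or (linear speed of jar_shallow above 0.7 m/s and contact force between the fingers and jar_shallow below 0.05 N) or (linear speed of lid above 0.7 m/s and contact force between the fingers and lid below 0.05 N)).
It fails at once if a bystander (snap hook, thread reel, screwdriver, glue pot or punch pliers) is shifted by more than 30 mm (distance of any of snap_hook, thread_reel, screwdriver, glue_pot, punch_pliers from where it was at the start of the episode above 0.03 m).
It also fails if it takes over 128 s, if anything falls off the work surface, if the arm or the gripper's body presses on something with over 40 N, if the wrist force passes 120 N, or if a joint passes its speed limit or range.

## Robot

A 6-joint arm with a two-finger parallel gripper is mounted at the origin on the work surface. World frame = base frame: x ahead of the robot, y to its left, z up, the work surface at z = 0. Lengths are in m, angles in rad, forces in N, time in s.
With the tool pointing down it reaches from about 0.325 to 0.925 m from the base axis. Payload 3.1 kg.
Tool frame: the origin (TCP) lies midway between the tips of the shut fingers; the grasp point (between the pads) lies 19 mm behind it (env.pinch_z is the distance from the TCP to the grasp point, in m); z points along the fingers, y is the line along which they close (so a half turn about z gives the same grasp; the last joint's range is limited). The gripper opens to 85 mm and grips with 20 to 120 N. Pads are 22 mm wide; open, the fingers measure 114 mm over their backs; the gripper's body (76 mm by 85 mm) begins 54 mm behind the grasp point. The pads swing forward as they close: fully open they stand 13 mm farther back than shut.
Start: joints at [-1.344, 0.217, 1.613, -0, 1.311, -0.112], TCP at [0.208, -0.589, 0.231] pointing down, gripper open.
Joint ranges: [-2.75, 2.75], [-0.78, 2.1], [0.31, 2.55], [-1.13, 4.27], [0.13, 2.63], [-2.58, 2.58]. Speed limits (rad/s): [2.79, 2.79, 3.14, 3.14, 3.14, 3.14].

## Interface

Orientations are given as a 3x3 rotation matrix whose columns are the frame's x, y, z axes.
In Python, from workcell import monitor, grab_frame, ticket, env gives the robot as it stands.
- The arm moves only by the shell command python3 -m inch 'ROWS'. ROWS is JSON, a list that holds one entry, the list of rows, each a list of 5 numbers: the shift along the world's x, y, z in mm, then the turn about the world's z in rad, then the opening, from 0 (shut) to 1 (fully open). A call has 1 to 20 rows; each row shifts and turns the commanded pose from where the row before left it; what a row does not reach is not made up. A row lasts 1/8 s, in which the tool goes at most 62.5 mm and 10.7 degrees, less where a joint would pass 70% of its speed; a pose out of reach is approached as far as the arm can. A call with a gripper value outside its range is refused whole. The fingers move at their own pace and stop on an object; the grip force is fixed at half the most. Time passes only in rows, so rows that do not move let the fingers close. It gives the time, the measured TCP pose, the force, the opening and the grip force at its end, in the units of the state.
- monitor.get_state(): the state, without advancing time (a new reading comes with each control period).
- grab_frame(name): name is "side" or "top" or "wrist"; returns a dict with "img" (400x640x3 uint8, blue, green, red), "intrinsics" (3x3 intrinsics, pixels), "world_from_camera" (4x4, takes a point from camera to world coordinates); the wrist camera has in their place "tool_from_camera" (4x4, takes a point from camera to tool coordinates, whose origin is the TCP and whose axes are the flange's). Camera axes: x right, y down, z forward; pixel columns grow to the right and rows downward; lengths in m; the calibration is good to about 2 mm. A picture is of the moment at which its call begins: read the wrist's pose just before it. There is no depth.
- ticket.close_job(): hands the job in; it is judged then, once.
The state is a dict: "time_s": time; "q": joint angles; "joint_velocities": joint speeds; "joint_efforts": joint torques, N m; "tcp_pos": TCP position; "orientation": TCP orientation; "force": force on the tool from outside, world axes, zero at the start; "moment": the same for the moment, N m; "finger_gap": finger opening in m; "grip_force": force on a finger pad.
Only numpy, scipy, OpenCV 4.12 (cv2) and the standard library are available. Lean on these libraries where they do the work, as an engineer would, in place of code of your own. Each camera call takes 0.05 s, during which the arm holds its last target. There are 200 camera calls.

## Working session

There is one attempt and no reset: what is moved stays moved. The work goes in short steps, Python scripts to look and compute and a shell command to move; the robot and the scene stay as the last step left them, time stands still between calls to the robot, and variables do not carry over. Pictures are saved under pics/ and viewed, at most 14 in all, crops included, and the job is handed in when it is done.

```bash
mkdir -p pics; cat > h.py <<'E'
import cv2,numpy as np
from workcell import monitor,grab_frame,ticket,env
def proj(f,P,T=None):
    T=np.array(f["world_from_camera"]) if T is None else T
    p=np.linalg.inv(T)@np.append(P,1); u=np.array(f["intrinsics"])@p[:3]; return u[:2]/u[2]
def back(f,uv,z,T=None):
    T=np.array(f["world_from_camera"]) if T is None else T
    d=T[:3,:3]@np.linalg.inv(np.array(f["intrinsics"]))@np.array([*uv,1.]); o=T[:3,3]
    return o+d*(z-o[2])/d[2]
def wristT(f,s):
    T=np.eye(4);T[:3,:3]=np.array(s["orientation"]);T[:3,3]=s["tcp_pos"];return T@np.array(f["tool_from_camera"])
E
python3 - <<'E'
from h import *
import pickle
s=monitor.get_state();print(s["time_s"],s["tcp_pos"],s["orientation"],s["finger_gap"],env.pinch_z)
for n in("top","side"):
    f=grab_frame(n);cv2.imwrite(f"pics/{n}0.png",f["img"]);pickle.dump(f,open(n+"0.pkl","wb"));print(n,f["intrinsics"],f["world_from_camera"])
E
```

```text
0.0 [ 0.20756629 -0.58864065  0.22995058] [[ 9.43134070e-01  3.32412103e-01 -5.65189967e-04]
 [ 3.32412485e-01 -9.43131123e-01  2.37159188e-03]
 [ 2.55297595e-04 -2.42460530e-03 -9.99997028e-01]] 0.08510371520258428 0.0187
top [[506.99340081   0.         320.50660453]
 [  0.         506.99340081 203.17342373]
 [  0.           0.           1.        ]] [[-0.02396374 -0.99590338  0.08719059  0.48469278]
 [-0.99961773  0.0226672  -0.01583012 -0.02535592]
 [ 0.0137889  -0.08753661 -0.99606587  1.33714063]
 [ 0.          0.          0.          1.        ]]
side [[509.042248     0.         328.52276339]
 [  0.         509.042248   202.45473248]
 [  0.           0.           1.        ]] [[ 0.98979087 -0.11818444  0.0796647   0.51082958]
 [-0.14152927 -0.74896356  0.6473199  -0.69294159]
 [-0.01683718 -0.65198621 -0.75804386  0.825008  ]
 [ 0.          0.          0.          1.        ]]
```

View pics/top0.png

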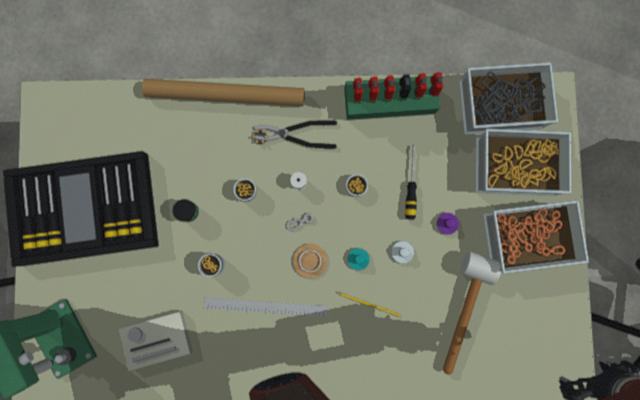

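View pics/side0.png

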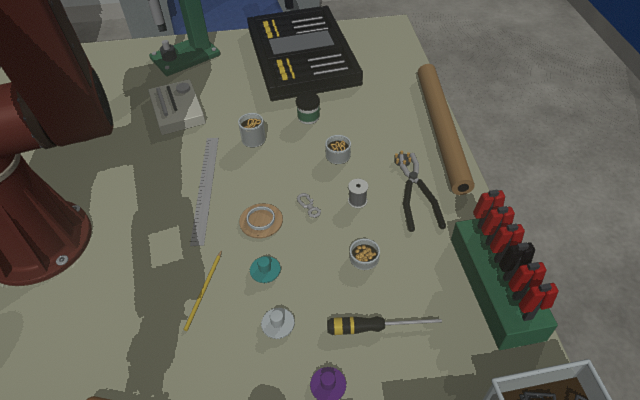

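Candidates in the top view are:
- **Jars:** (209,265), the tallest in the side view and so the deep one; (245,190), middle; (357,185), shallow.
- **Lid-shaped things:** turquoise (358,259), purple (447,223) and grey-white (402,252). I choose the grey-white one.
- **Stand:** (310,261).
- **Other round things:** glue pot (185,210) and thread reel (298,180).

Next is one close crop to check these choices.

```bash
python3 - <<'E'
from h import *
import pickle
f=pickle.load(open("top0.pkl","rb"));g=pickle.load(open("side0.pkl","rb"))
a=cv2.resize(f["img"][160:290,165:465],None,fx=2.6,fy=2.6,interpolation=cv2.INTER_CUBIC)
cv2.imwrite("pics/crop.png",a)
for n,uv,z in[("deep",(209,265),.064),("mid",(245,190),.045),("shal",(357,185),.031),("lid",(402,252),.025),("stand",(310,261),.012),("turq",(358,259),.02),("purple",(447,223),.02),("reel",(298,180),.048),("hook",(299,222),.01),("glue",(185,210),.058)]:
    print(n,back(f,uv,z).round(3))
for n,uv,z in[("deep",(252,120),.064),("mid",(338,143),.045),("shal",(364,251),.031),("lid",(277,324),.013),("stand",(261,218),.012)]: print(n,back(g,uv,z).round(3))
E
```

```text
deep [0.448 0.235 0.064]
mid [0.636 0.147 0.045]
shal [ 0.644 -0.142  0.031]
lid [ 0.468 -0.254  0.025]
stand [ 0.451 -0.016  0.012]
turq [ 0.453 -0.14   0.02 ]
purple [ 0.541 -0.375  0.02 ]
reel [0.658 0.01  0.048]
hook [0.553 0.011 0.01 ]
glue [0.587 0.296 0.058]
deep [0.452 0.232 0.064]
mid [0.639 0.144 0.045]
shal [ 0.644 -0.146  0.031]
lid [ 0.467 -0.263  0.013]
stand [ 0.453 -0.019  0.012]
```

View pics/crop.png

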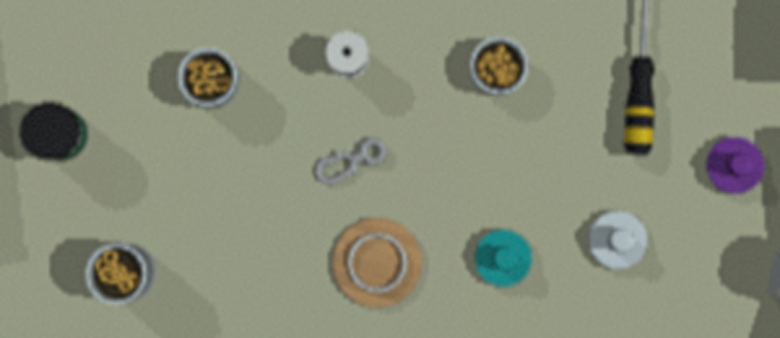

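The crop confirms the choice. The deep jar's rim is at full-image (209.6,265), the middle at (245,189.6), the shallow at (357,185.2), the white lid's disc at (402.7,252.3) and the stand's collar at (310.4,260.8). I'm moving over the stand first and looking with the wrist camera.

```bash
python3 -m inch '[[[15,36,0,-0.02,1],[15,36,0,-0.02,1],[15,36,0,-0.02,1],[15,36,0,-0.02,1],[15,36,0,-0.02,1],[15,36,0,-0.02,1],[15,36,0,-0.02,1],[15,36,0,-0.02,1],[15,36,0,-0.02,1],[15,36,0,-0.02,1],[15,36,0,-0.02,1],[15,36,0,-0.02,1],[15,36,0,-0.02,1],[15,36,0,-0.02,1],[15,36,0,-0.02,1],[15,30,0,-0.02,1],[0,0,0,-0.02,1],[0,0,0,0,1]]]'
python3 - <<'E'
from h import *
import pickle
s=monitor.get_state();f=grab_frame("wrist");cv2.imwrite("pics/w1.png",f["img"]);pickle.dump((s,f),open("w1.pkl","wb"))
print(s["tcp_pos"],s["q"],f["tool_from_camera"]);T=wristT(f,s);print(proj(f,np.array([.452,-.018,.016]),T))
E
```

```text
time_s: 2.35
tcp_pos: [0.4472, -0.0197, 0.2309]
orientation: [[1.0, -0.001, -0.001], [-0.001, -1.0, -0.0], [-0.001, 0.0, -1.0]]
force: [-0.4, -0.3, 0.1]
finger_gap: 0.0854
grip_force: 0.0
[ 0.44722453 -0.01972586  0.23086607] [-2.00671389e-01 -1.75031879e-01  2.01325466e+00 -6.33040357e-04
  1.30442979e+00  1.37101294e+00] [[-4.75513808e-04 -9.55891676e-01 -2.93719045e-01  7.53184676e-02]
 [ 9.99999710e-01 -6.29331985e-04  4.29184074e-04  1.69956804e-04]
 [-5.95100273e-04 -2.93718756e-01  9.55891698e-01 -1.42247583e-01]
 [ 0.00000000e+00  0.00000000e+00  0.00000000e+00  1.00000000e+00]]
[322.5104201  161.26953761]
```

View pics/w1.png

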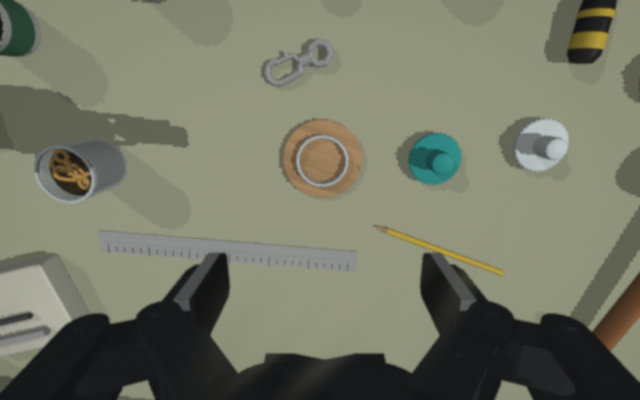

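The wrist view shows the stand's collar centred near (322,160), within a pixel of the prediction. The turquoise lid is at (435,158) and the white lid at (542,145). I'm now moving over the deep jar, whose rim is near (65,173).

```bash
python3 -m inch '[[[0,36,0,0,1],[0,36,0,0,1],[0,36,0,0,1],[0,36,0,0,1],[0,36,0,0,1],[0,36,0,0,1],[3,37,0,0,1],[0,0,0,0,1]]]'
cat >> h.py <<'E'
def look(name):
    s=monitor.get_state();f=grab_frame("wrist");T=wristT(f,s)
    cv2.imwrite(f"pics/{name}.png",f["img"]);import pickle;pickle.dump((f,T),open(name+".pkl","wb"));print(s["time_s"],s["tcp_pos"]);return f,T,s
def loadw(name):
    import pickle;return pickle.load(open(name+".pkl","rb"))
E
python3 - <<'E'
from h import *
f,T=(lambda a:(a[1],wristT(a[1],a[0])))(__import__("pickle").load(open("w1.pkl","rb")))
print("stand",back(f,(322,160.5),.016,T),back(f,(321.5,158.5),.008,T))
f,T,s=look("w2")
print(proj(f,np.array([.450,.2335,.064]),T))
E
```

```text
time_s: 3.4
tcp_pos: [0.4509, 0.2342, 0.2313]
orientation: [[1.0, 0.0, 0.0], [0.0, -1.0, 0.0], [0.0, -0.0, -1.0]]
force: [0.1, 0.2, -0.2]
finger_gap: 0.0856
grip_force: 0.0
stand [ 0.45286266 -0.01743874  0.016     ] [ 0.45358281 -0.01682786  0.008     ]
3.4 [0.45091912 0.23416719 0.2312849 ]
[324.8418436  176.80615022]
```

View pics/w2.png

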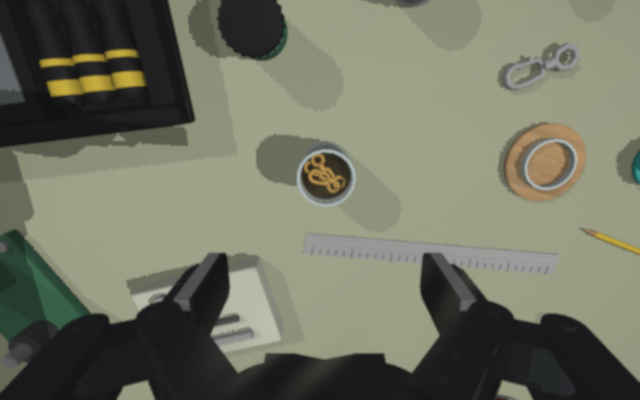

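The deep jar's rim is centred at (326,177), as predicted, so I'm descending and gripping.

```bash
python3 -m inch '[[[-1,-1,-40,0,1],[0,0,-40,0,1],[0,0,-40,0,1],[0,0,-40,0,1],[0,0,-30,0,1],[0,0,-16,0,1],[0,0,0,0,1],[0,0,0,0,0],[0,0,0,0,0],[0,0,0,0,0],[0,0,0,0,0],[0,0,0,0,0],[0,0,0,0,0],[0,0,0,0,0],[0,0,0,0,0]]]'
```

```text
time_s: 5.32
tcp_pos: [0.4516, 0.2332, 0.0273]
orientation: [[1.0, -0.001, 0.004], [-0.001, -1.0, 0.001], [0.004, -0.001, -1.0]]
force: [-0.4, -0.5, 6.3]
finger_gap: 0.0568
grip_force: 64.7
```

```bash
python3 -m inch '[[[0,0,15,0,0],[0,0,25,0,0],[0,0,10,0,0],[0,-30,0,0,0],[0,-36,0,0,0],[0,-36,0,0,0],[0,-36,0,0,0],[0,-36,0,0,0],[3,-36,0,0,0],[0,-30,0,0,0],[0,-10,0,0,0],[0,0,0,0,0],[0,0,-15,0,0],[0,0,0,0,0]]]'
python3 - <<'E'
from h import *
s=monitor.get_state();print(s["tcp_pos"],s["force"])
f,T,s=look("w3");g=grab_frame("side");cv2.imwrite("pics/c3.png",np.hstack([cv2.resize(g["img"][130:280,180:330],(450,450)),f["img"][0:400:1,150:500][:400]][0:1]))
E
```

```text
time_s: 7.08
tcp_pos: [0.4507, -0.0162, 0.0583]
orientation: [[1.0, 0.0, -0.005], [0.0, -1.0, 0.001], [-0.005, -0.001, -1.0]]
force: [0.1, 0.1, -3.1]
finger_gap: 0.0573
grip_force: 64.9
[ 0.45067577 -0.01622565  0.05833033] [ 0.08235536  0.12499543 -3.06861517]
7.075 [ 0.45067577 -0.01622565  0.05833033]
```

View pics/c3.png

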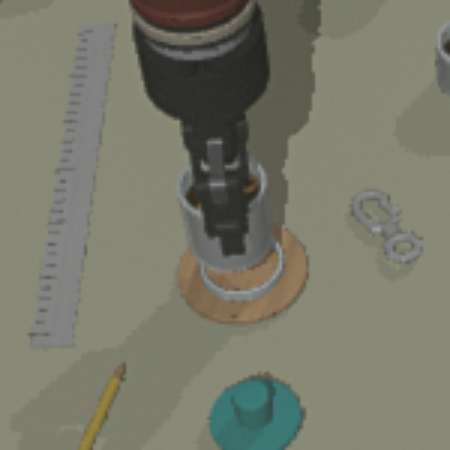

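The crop shows the deep jar held upright just above the collar, slightly to the left (−x). I'll correct by about +3 mm and lower.

```bash
python3 -m inch '[[[4,-1,0,0,0],[0,0,-5,0,0],[0,0,0,0,0]]]'; python3 -m inch '[[[0,0,-5,0,0],[0,0,-4,0,0],[0,0,-3,0,0],[0,0,0,0,0]]]'
```

```text
time_s: 7.55
tcp_pos: [0.4564, -0.0184, 0.0549]
orientation: [[1.0, -0.001, -0.001], [-0.001, -1.0, 0.0], [-0.001, -0.0, -1.0]]
force: [0.6, 0.6, -2.3]
finger_gap: 0.0567
grip_force: 64.9
time_s: 8.05
tcp_pos: [0.4563, -0.0184, 0.0429]
orientation: [[1.0, -0.001, -0.001], [-0.001, -1.0, 0.0], [-0.001, -0.0, -1.0]]
force: [0.5, -0.2, -2.9]
finger_gap: 0.0564
grip_force: 64.9
```

```bash
python3 -m inch '[[[-2,1,-3,0,0],[0,0,-2,0,0],[0,0,-1,0,0],[0,0,0,0,0]]]'; python3 -m inch '[[[0,0,-1,0,0],[0,0,0,0,0]]]'
```

```text
time_s: 8.55
tcp_pos: [0.4547, -0.0175, 0.0372]
orientation: [[1.0, -0.001, -0.0], [-0.001, -1.0, 0.0], [-0.0, -0.0, -1.0]]
force: [-0.9, 1.0, -3.1]
finger_gap: 0.0571
grip_force: 64.9
time_s: 8.8
tcp_pos: [0.455, -0.0175, 0.0364]
orientation: [[1.0, -0.001, 0.0], [-0.001, -1.0, -0.0], [0.0, 0.0, -1.0]]
force: [0.4, -0.5, -2.6]
finger_gap: 0.0569
grip_force: 65.1
```

```bash
python3 -m inch '[[[0,0,-1,0,0],[0,0,0,0,0]]]'; python3 -m inch '[[[0,0,-1,0,0],[0,0,0,0,0]]]'
```

```text
time_s: 9.05
tcp_pos: [0.455, -0.0175, 0.0363]
orientation: [[1.0, -0.001, -0.0], [-0.001, -1.0, -0.0], [-0.0, 0.0, -1.0]]
force: [-3.9, 1.0, 5.8]
finger_gap: 0.0572
grip_force: 65.9
time_s: 9.3
tcp_pos: [0.455, -0.0175, 0.0363]
orientation: [[1.0, -0.001, -0.001], [-0.001, -1.0, 0.0], [-0.001, -0.0, -1.0]]
force: [-6.3, 0.4, 13.7]
finger_gap: 0.0571
grip_force: 66.6
```

It seated at exactly the predicted height, so I'm releasing, rising and going to look at the middle jar.

```bash
python3 -m inch '[[[0,0,1,0,0.2],[0,0,0,0,1],[0,0,0,0,1],[0,0,0,0,1],[0,0,20,0,1],[0,0,35,0,1],[0,0,40,0,1],[0,0,40,0,1],[0,0,40,0,1],[0,0,19,0,1],[0,0,0,0,1]]]'
python3 - <<'E'
from h import *
f,T,s=look("w4");print(proj(f,np.array([.453,-.0172,.073]),T))
E
python3 -m inch '[[[0,0,0,0,1],[36,32,0,0,1],[36,32,0,0,1],[36,32,0,0,1],[36,32,0,0,1],[38,35,0,0,1],[0,0,0,0,1],[0,0,0,0,1]]]'
python3 - <<'E'
from h import *
f,T,s=look("w5");print(proj(f,np.array([.637,.146,.045]),T))
a=cv2.imread("pics/w4.png")[60:300,150:500];b=f["img"][60:300,150:500];cv2.imwrite("pics/c45.png",np.hstack([a,b]))
E
```

```text
time_s: 10.68
tcp_pos: [0.4562, -0.0177, 0.2312]
orientation: [[1.0, -0.001, 0.004], [-0.001, -1.0, -0.001], [0.004, 0.001, -1.0]]
force: [-0.6, 0.3, -0.7]
finger_gap: 0.0852
grip_force: 0.0
10.675 [ 0.45615451 -0.01772643  0.23117843]
[323.44379233 182.12594737]
time_s: 11.72
tcp_pos: [0.6354, 0.1452, 0.2271]
orientation: [[1.0, -0.001, -0.004], [-0.001, -1.0, -0.001], [-0.004, 0.001, -1.0]]
force: [-1.4, 0.7, -0.0]
finger_gap: 0.0855
grip_force: 0.0
11.725 [0.63544389 0.14517761 0.22709839]
[323.15656829 170.21357299]
```

View pics/c45.png

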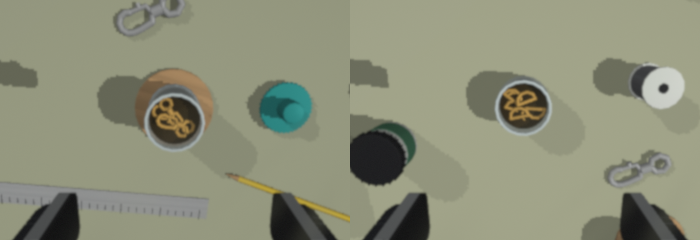

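Left half: the deep jar is seated, with its rim at full-image (324.5,182.5) against a prediction of (323.4,182.1). Right half: the middle jar's rim is at (323.5,168), which puts it at x≈0.638. I'm descending on it.

```bash
python3 -m inch '[[[0,0,-40,0,1],[0,0,-40,0,1],[0,0,-40,0,1],[0,0,-25,0,1],[0,0,0,0,1],[0,0,0,0,1]]]'
```

```text
time_s: 12.52
tcp_pos: [0.6374, 0.145, 0.0859]
orientation: [[1.0, -0.002, 0.002], [-0.002, -1.0, 0.0], [0.002, -0.0, -1.0]]
force: [0.6, -0.0, 0.5]
finger_gap: 0.0855
grip_force: 0.0
```

```bash
python3 -m inch '[[[1,1,-35,0,1],[0,0,-30,0,1],[0,0,-10,0,1],[0,0,0,0,1],[0,0,0,0,0],[0,0,0,0,0],[0,0,0,0,0],[0,0,0,0,0],[0,0,0,0,0],[0,0,0,0,0],[0,0,0,0,0],[0,0,0,0,0]]]'
```

```text
time_s: 14.02
tcp_pos: [0.64, 0.1467, 0.0118]
orientation: [[1.0, -0.001, 0.004], [-0.001, -1.0, 0.0], [0.004, -0.0, -1.0]]
force: [0.2, -1.5, 7.4]
finger_gap: 0.0565
grip_force: 64.2
```

```bash
python3 -m inch '[[[0,0,15,0,0],[0,0,30,0,0],[0,0,35,0,0],[0,0,20,0,0],[-15,-14,0,0,0],[-30,-27,0,0,0],[-35,-31,0,0,0],[-35,-31,0,0,0],[-35,-31,0,0,0],[-25,-22,0,0,0],[-10,-8,0,0,0],[0,0,0,0,0],[0,0,0,0,0]]]'
python3 - <<'E'
from h import *
g=grab_frame("side");f,T,s=look("w6");cv2.imwrite("pics/c6.png",np.hstack([cv2.resize(g["img"][90:270,180:330],(400,480)),cv2.resize(f["img"][100:400,200:440],(384,480))]))
E
```

```text
time_s: 15.65
tcp_pos: [0.4539, -0.0171, 0.1097]
orientation: [[1.0, -0.001, 0.001], [-0.001, -1.0, 0.0], [0.001, -0.0, -1.0]]
force: [0.5, 0.8, -2.7]
finger_gap: 0.0565
grip_force: 64.2
15.7 [ 0.45387    -0.01698077  0.10964297]
```

View pics/c6.png

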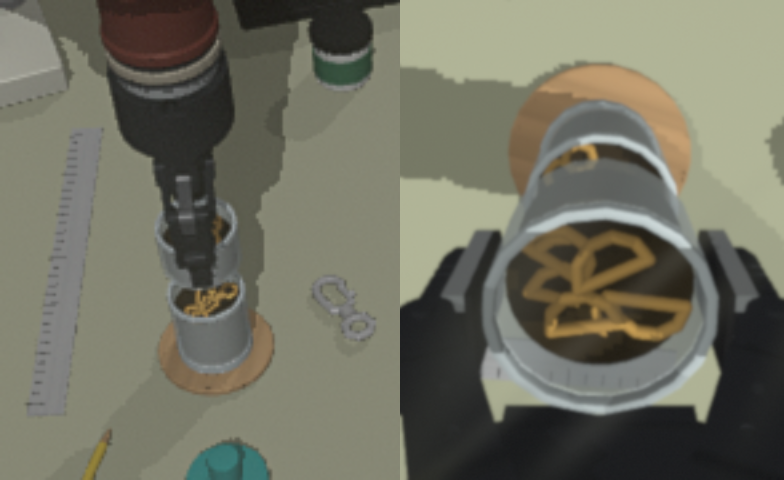

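The middle jar is upright above the deep jar's mouth. I'll measure its x within the grip from the rim extremes: rows about 229 (back) and 356 (front) in the wrist image.

```bash
python3 - <<'E'
from h import *
f,T=loadw("w6")
print("held rim back/front x",back(f,(325,229.4),.143,T),back(f,(325,356),.143,T))
g=lambda c,z,r:np.array([proj(f,np.array([c[0]+r*np.cos(a),c[1]+r*np.sin(a),z]),T) for a in np.linspace(0,6.28,60)])
for c,z in(((.4535,-.0172),.073),((.452,-.0172),.143),((.4535,-.0172),.143)):
    p=g(c,z,.029);print(c,z,p.min(0),p.max(0))
E
python3 -m inch '[[[1,0,-5,0,0],[0,0,-5,0,0],[0,0,-5,0,0],[0,0,-3,0,0],[0,0,0,0,0]]]'
```

```text
held rim back/front x [ 0.48288402 -0.0174058   0.143     ] [ 0.4268957  -0.01737961  0.143     ]
(0.4535, -0.0172) 0.073 [275.27498998 181.39515784] [373.60340346 272.55117093]
(0.452, -0.0172) 0.143 [249.40381955 234.23101257] [399.59542527 363.58862379]
(0.4535, -0.0172) 0.143 [249.13785816 230.38884793] [399.85416233 360.6511913 ]
time_s: 16.38
tcp_pos: [0.4534, -0.0174, 0.0909]
orientation: [[1.0, -0.001, -0.001], [-0.001, -1.0, 0.0], [-0.001, -0.0, -1.0]]
force: [-0.2, 0.0, -1.7]
finger_gap: 0.0569
grip_force: 64.2
```

```bash
python3 -m inch '[[[-1,0,-4,0,0],[0,0,-4,0,0],[0,0,-3,0,0],[0,0,0,0,0]]]'; python3 -m inch '[[[0,0,-2,0,0],[0,0,-1,0,0],[0,0,0,0,0]]]'
```

```text
time_s: 16.88
tcp_pos: [0.4524, -0.0174, 0.0799]
orientation: [[1.0, -0.001, -0.001], [-0.001, -1.0, 0.0], [-0.001, -0.0, -1.0]]
force: [-0.4, -0.3, -1.2]
finger_gap: 0.0569
grip_force: 64.2
time_s: 17.25
tcp_pos: [0.4529, -0.0175, 0.0778]
orientation: [[1.0, -0.001, 0.0], [-0.001, -1.0, -0.0], [0.0, 0.0, -1.0]]
force: [-1.6, 0.5, 3.3]
finger_gap: 0.0565
grip_force: 64.6
```

```bash
python3 -m inch '[[[0,0,-1,0,0],[0,0,0,0,0],[0,0,1,0,0.2],[0,0,0,0,1],[0,0,0,0,1],[0,0,0,0,1],[0,0,20,0,1],[0,0,35,0,1],[0,0,40,0,1],[0,0,40,0,1],[0,0,20,0,1],[0,0,0,0,1],[0,0,0,0,1]]]'
python3 - <<'E'
from h import *
f,T,s=look("w7");
E
python3 -m inch '[[[20,-14,0,0,1],[38,-25,0,0,1],[38,-25,0,0,1],[38,-25,0,0,1],[38,-25,0,0,1],[19,-12,0,0,1],[0,0,0,0,1],[0,0,0,0,1]]]'
python3 - <<'E'
from h import *
f,T,s=look("w8");print(proj(f,np.array([.644,-.144,.031]),T))
f7,T7=loadw("w7");print(proj(f7,np.array([.4525,-.0172,.111]),T7))
a=f7["img"][60:300,150:500];b=f["img"][60:300,150:500];cv2.imwrite("pics/c78.png",np.hstack([a,b]))
E
```

```text
time_s: 18.88
tcp_pos: [0.452, -0.0173, 0.231]
orientation: [[1.0, -0.001, -0.002], [-0.001, -1.0, 0.0], [-0.002, -0.0, -1.0]]
force: [-0.7, -0.7, 0.3]
finger_gap: 0.0855
grip_force: 0.0
18.875 [ 0.45199131 -0.01733557  0.23100431]
time_s: 19.92
tcp_pos: [0.6425, -0.1428, 0.2306]
orientation: [[1.0, -0.001, -0.003], [-0.001, -1.0, 0.001], [-0.003, -0.001, -1.0]]
force: [0.5, -0.3, 0.3]
finger_gap: 0.0853
grip_force: 0.0
19.925 [ 0.64246737 -0.14276469  0.23061326]
[325.55314511 166.70140584]
[324.00764627 188.47811883]
```

View pics/c78.png

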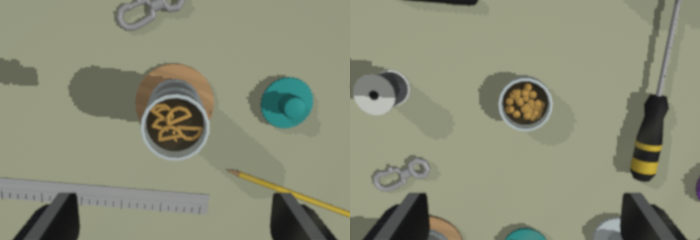

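Left half: the middle jar is seated, with its rim at (325,186). Right half: the shallow jar's rim is at (325.5,164), which gives (0.6455,−0.144). I'm descending on it.

```bash
python3 -m inch '[[[2,-1,-40,0,1],[0,0,-40,0,1],[0,0,-40,0,1],[0,0,-35,0,1],[0,0,-20,0,1],[0,0,0,0,1],[0,0,0,0,1]]]'
```

```text
time_s: 20.85
tcp_pos: [0.647, -0.1448, 0.0592]
orientation: [[1.0, -0.001, 0.003], [-0.001, -1.0, -0.001], [0.003, 0.001, -1.0]]
force: [0.2, -0.2, 0.4]
finger_gap: 0.0853
grip_force: 0.0
```

```bash
python3 -m inch '[[[-1,1,-30,0,1],[0,0,-20,0,1],[0,0,-7,0,1],[0,0,0,0,1],[0,0,0,0,0],[0,0,0,0,0],[0,0,0,0,0],[0,0,0,0,0],[0,0,0,0,0],[0,0,0,0,0],[0,0,0,0,0],[0,0,0,0,0]]]'
```

```text
time_s: 22.35
tcp_pos: [0.6462, -0.144, 0.002]
orientation: [[1.0, -0.001, 0.003], [-0.001, -1.0, -0.001], [0.003, 0.001, -1.0]]
force: [-1.0, -0.3, 5.3]
finger_gap: 0.0566
grip_force: 64.1
```

```bash
python3 -m inch '[[[0,0,15,0,0],[0,0,30,0,0],[0,0,40,0,0],[0,0,35,0,0],[0,0,16,0,0],[-15,10,0,0,0],[-30,20,0,0,0],[-35,23,0,0,0],[-35,23,0,0,0],[-35,23,0,0,0],[-30,19,0,0,0],[-13,8,0,0,0],[0,0,0,0,0],[0,0,0,0,0]]]'
python3 - <<'E'
from h import *
f,T,s=look("w9");cv2.imwrite("pics/c9.png",cv2.resize(f["img"][100:400,200:440],(480,600)))
z=s["tcp_pos"][2]-.002+.031
for c,zz,n in(((s["tcp_pos"][0],s["tcp_pos"][1]),z,"held"),((.453,-.0175),.111,"tower")):
    p=np.array([proj(f,np.array([c[0]+.029*np.cos(a),c[1]+.029*np.sin(a),zz]),T) for a in np.linspace(0,6.28,60)]);print(n,(p.min(0)-[200,100])*2,(p.max(0)-[200,100])*2)
E
```

```text
time_s: 24.1
tcp_pos: [0.4531, -0.0181, 0.1367]
orientation: [[1.0, -0.002, 0.002], [-0.002, -1.0, -0.001], [0.002, 0.001, -1.0]]
force: [-0.1, -0.3, -1.7]
finger_gap: 0.0567
grip_force: 64.0
24.1 [ 0.45309315 -0.01813521  0.13673883]
held [101.96062653 249.58566257] [393.97066497 503.96230035]
tower [141.72834641 172.14463692] [349.73148498 363.68965695]
```

View pics/c9.png

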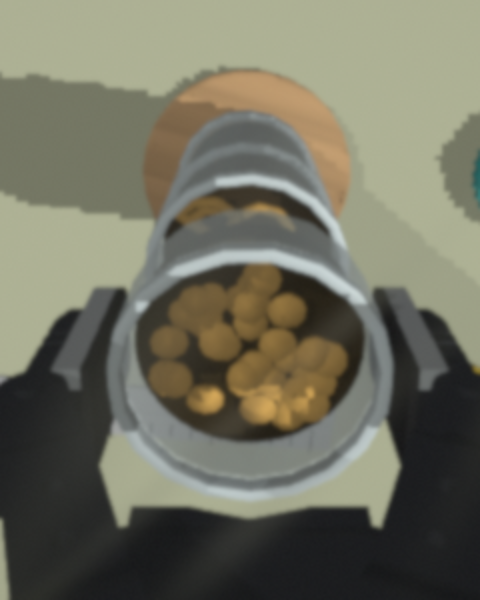

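The held shallow jar's rim spans rows 250–497 in the crop, so it is centred in the grip to within 1 mm. The tower rim's back edge is at row 177, so the tower is at x≈0.452. I'm lowering.

```bash
python3 -m inch '[[[0,1,-10,0,0],[0,0,-8,0,0],[0,0,-5,0,0],[0,0,-3,0,0],[0,0,0,0,0]]]'; python3 -m inch '[[[0,0,-2,0,0],[0,0,-2,0,0],[0,0,-1,0,0],[0,0,0,0,0]]]'
```

```text
time_s: 24.78
tcp_pos: [0.4515, -0.0165, 0.11]
orientation: [[1.0, -0.001, -0.001], [-0.001, -1.0, 0.0], [-0.001, -0.0, -1.0]]
force: [0.6, -0.8, -1.5]
finger_gap: 0.057
grip_force: 64.0
time_s: 25.28
tcp_pos: [0.4524, -0.0168, 0.1063]
orientation: [[1.0, -0.001, 0.001], [-0.001, -1.0, -0.001], [0.001, 0.001, -1.0]]
force: [-1.1, -0.0, 5.0]
finger_gap: 0.0565
grip_force: 67.5
```

```bash
python3 -m inch '[[[0,0,-1,0,0],[0,0,1,0,0.2],[0,0,0,0,1],[0,0,0,0,1],[0,0,0,0,1],[0,0,20,0,1],[0,0,35,0,1],[0,0,40,0,1],[0,0,30,0,1],[0,-20,0,0,1],[3,-36,0,0,1],[3,-36,0,0,1],[3,-36,0,0,1],[3,-36,0,0,1],[3,-36,0,0,0.7],[0,-30,0,0,0.7],[0,-12,0,0,0.7],[0,0,0,0,0.7],[0,0,0,0,0.7]]]'
python3 - <<'E'
from h import *
f,T,s=look("w10");cv2.imwrite("pics/c10.png",cv2.resize(f["img"][60:300,200:450],(750,720))[:600])
for n,c,r,z in(("disc",(.468,-.26),.029,.013),("knob",(.468,-.26),.012,.038)):
    p=np.array([proj(f,np.array([c[0]+r*np.cos(a),c[1]+r*np.sin(a),z]),T) for a in np.linspace(0,6.28,60)]);print(n,(p.min(0)-[200,60])*3,(p.max(0)-[200,60])*3)
E
```

```text
time_s: 27.65
tcp_pos: [0.4667, -0.2574, 0.2301]
orientation: [[1.0, -0.0, -0.0], [-0.0, -1.0, 0.001], [-0.0, -0.001, -1.0]]
force: [0.5, -0.4, -0.7]
finger_gap: 0.0598
grip_force: 0.0
27.65 [ 0.46667914 -0.25737765  0.23005534]
disc [302.09638522 233.68135618] [457.98821041 387.19637277]
knob [345.9628509 292.6844413] [415.01043837 360.32303231]
```

View pics/c10.png

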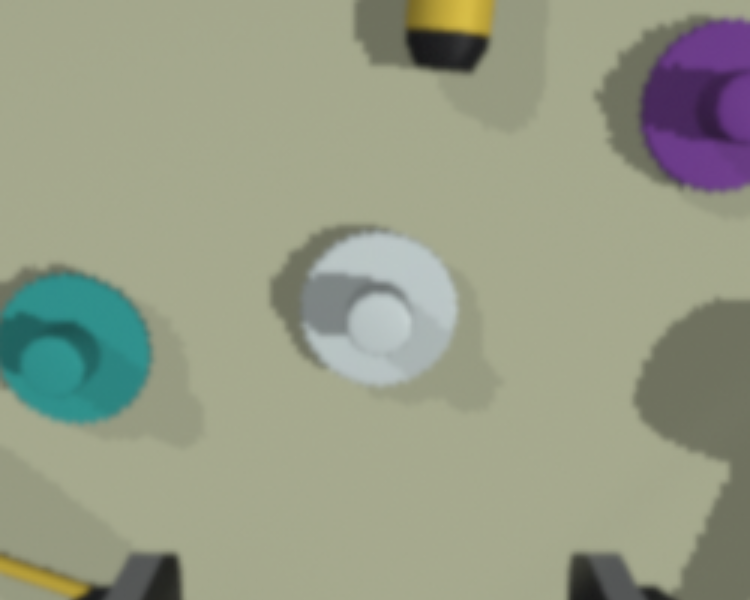

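The white lid's disc spans (303–457, 232–386) in the crop, which matches the prediction, so the lid is at (0.4685,−0.260). I'm descending on the knob.

```bash
python3 -m inch '[[[1,-3,-40,0,0.7],[0,0,-40,0,0.7],[0,0,-40,0,0.7],[0,0,-30,0,0.7],[0,0,-15,0,0.7],[0,0,0,0,0.7],[0,0,0,0,0.7]]]'
```

```text
time_s: 28.58
tcp_pos: [0.469, -0.2621, 0.0668]
orientation: [[1.0, -0.001, 0.002], [-0.001, -1.0, -0.002], [0.002, 0.002, -1.0]]
force: [0.2, 0.1, 0.3]
finger_gap: 0.0595
grip_force: 0.0
```

```bash
python3 -m inch '[[[0,2,-30,0,0.7],[0,0,-15,0,0.7],[0,0,-5,0,0.7],[0,0,0,0,0.7],[0,0,0,0,0.7],[0,0,0,0,0],[0,0,0,0,0],[0,0,0,0,0],[0,0,0,0,0],[0,0,0,0,0],[0,0,0,0,0],[0,0,0,0,0],[0,0,0,0,0]]]'
```

```text
time_s: 30.2
tcp_pos: [0.4683, -0.2599, 0.016]
orientation: [[1.0, -0.001, 0.001], [-0.001, -1.0, -0.001], [0.001, 0.001, -1.0]]
force: [-0.7, 0.8, 5.6]
finger_gap: 0.0218
grip_force: 59.0
```

```bash
python3 -m inch '[[[0,0,15,0,0],[0,0,30,0,0],[0,0,40,0,0],[0,0,40,0,0],[0,0,25,0,0],[0,0,10,0,0],[0,20,0,0,0],[-4,36,0,0,0],[-4,36,0,0,0],[-4,36,0,0,0],[-4,36,0,0,0],[0,36,0,0,0],[0,30,0,0,0],[0,12,0,0,0],[0,0,0,0,0],[0,0,0,0,0]]]'
python3 - <<'E'
from h import *
g=grab_frame("side");f,T,s=look("w11");cv2.imwrite("pics/c11.png",np.hstack([cv2.resize(g["img"][60:270,180:330],(400,560)),cv2.resize(f["img"][50:400,200:440],(384,560))]))
c=(s["tcp_pos"][0],s["tcp_pos"][1])
for c,z,n in((c,s["tcp_pos"][2]-.016+.013,"lid"),((.4525,-.0175),.135,"tower")):
    p=np.array([proj(f,np.array([c[0]+.029*np.cos(a),c[1]+.029*np.sin(a),z]),T) for a in np.linspace(0,6.28,60)]);print(n,(p.min(0)-[200,50])*1.6,(p.max(0)-[200,50])*1.6)
E
```

```text
time_s: 32.2
tcp_pos: [0.4516, -0.018, 0.1749]
orientation: [[1.0, -0.002, -0.001], [-0.002, -1.0, -0.0], [-0.001, 0.0, -1.0]]
force: [0.2, -0.7, -0.5]
finger_gap: 0.0214
grip_force: 58.9
32.25 [ 0.45167784 -0.01821237  0.17507881]
lid [103.90197844 238.14729923] [292.91280552 408.86308254]
tower [119.04907373 204.46056987] [274.02909779 348.62490448]
```

View pics/c11.png

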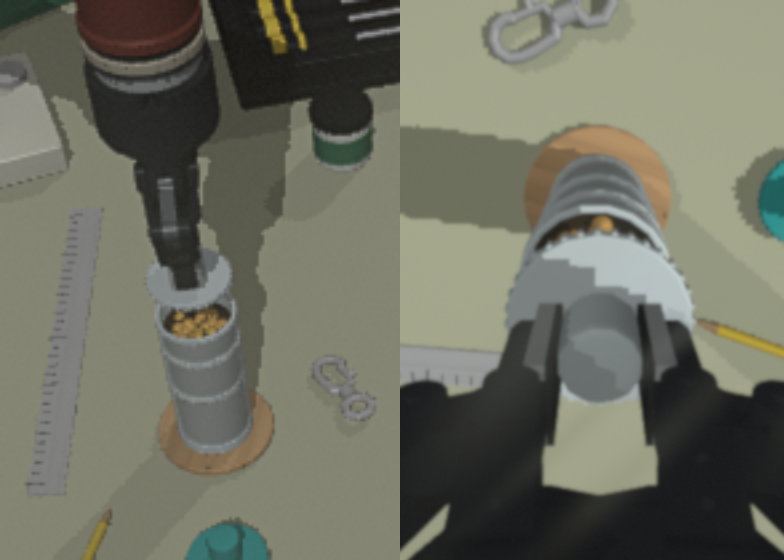

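The tower stands straight and the lid is held level above it, within about 1 mm of centre. I'm lowering.

```bash
python3 -m inch '[[[0,0.5,-10,0,0],[0,0,-8,0,0],[0,0,-5,0,0],[0,0,-3,0,0],[0,0,0,0,0]]]'; python3 -m inch '[[[0,0,-2,0,0],[0,0,-2,0,0],[0,0,0,0,0]]]'
```

```text
time_s: 32.92
tcp_pos: [0.4516, -0.017, 0.149]
orientation: [[1.0, -0.001, -0.001], [-0.001, -1.0, 0.0], [-0.001, -0.0, -1.0]]
force: [-0.1, -0.2, -0.4]
finger_gap: 0.022
grip_force: 58.9
time_s: 33.3
tcp_pos: [0.4516, -0.0169, 0.1452]
orientation: [[1.0, -0.001, -0.0], [-0.001, -1.0, 0.0], [-0.0, -0.0, -1.0]]
force: [0.1, 1.3, -0.2]
finger_gap: 0.0218
grip_force: 58.9
```

```bash
python3 -m inch '[[[0,0,-1,0,0],[0,0,-1,0,0],[0,0,0,0,0]]]'
```

```text
time_s: 33.67
tcp_pos: [0.4521, -0.017, 0.144]
orientation: [[1.0, -0.001, 0.001], [-0.001, -1.0, -0.0], [0.001, 0.0, -1.0]]
force: [-0.9, 0.4, 3.8]
finger_gap: 0.0217
grip_force: 59.2
```

It seated at 0.144 as predicted. I'm releasing, backing away and checking.

```bash
python3 -m inch '[[[0,0,-0.5,0,0],[0,0,0.5,0,0.1],[0,0,0,0,0.5],[0,0,0,0,0.7],[0,0,0,0,0.7],[0,0,0,0,0.7],[0,0,20,0,0.7],[0,0,35,0,0.7],[0,0,30,0,0.7],[0,-30,0,0,0.7],[0,-36,0,0,0.7],[0,-36,0,0,0.7],[0,-36,0,0,0.7],[0,0,0,0,0.7],[0,0,0,0,0.7]]]'
python3 - <<'E'
from h import *
g=grab_frame("side");t=grab_frame("top");cv2.imwrite("pics/c12.png",np.hstack([cv2.resize(g["img"][90:270,180:330],(400,480)),cv2.resize(t["img"][200:300,270:350],(384,480))]))
b=np.array([.4525,-.0172])
for z in(.016,.174): print(proj(t,np.array([*b,z])),proj(g,np.array([*b,z])))
E
```

```text
time_s: 35.55
tcp_pos: [0.4516, -0.1546, 0.228]
orientation: [[1.0, -0.002, -0.0], [-0.002, -1.0, 0.001], [-0.0, -0.001, -1.0]]
force: [-0.5, -0.7, 0.1]
finger_gap: 0.0598
grip_force: 0.0
[310.62224682 260.27993701] [260.51508142 216.20221488]
[310.23196134 261.98915001] [250.25935875 161.36721545]
```

View pics/c12.png

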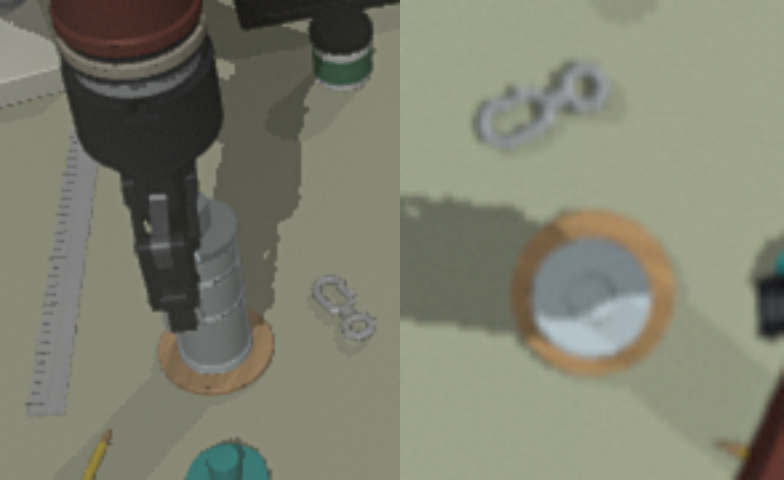

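The tower is complete, straight and concentric with the stand. The gripper is clear of it, and nothing else in these views has moved, so I'm handing the job in.

```bash
python3 -c "
from workcell import ticket;print(ticket.close_job())"
```

```text
the job is handed in; nothing more can be done
None
```

The findings jars and the grey-white lid are stacked on the stand as asked, each at its predicted seated height, and the job was handed in at about 36 s; no verdict came back.

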